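Build up the tube mixer's splined spindle

TASK

Get the tube mixer ready: push every spacer plate out of the dispenser one at a time with its pusher, drop each over the splined spindle so that they lie flat in one stack, and leave the pusher drawn fully back. Then push the splined tube carrier down onto the spindle, disc underneath, rocking it until the teeth mesh and it sits fully down on the spacers; last of all slide the speed grip until it is in line with the pointer. Leave the beaker, label roll and tape roll that stand about where they are.

Things in the scene. Friction and masses are not known exactly. Their poses are not given: they have to be found in the camera images.
- spacer_1_center (a point): Centre (half-way up, in the middle of the bore) of one square aluminium spacer plate, 60 x 60 mm, 12 mm thick, with a 37 mm through bore; edges along its x and y, z is its thickness. 60 g. The plates are alike and start stacked flat in the dispenser; two or three are present (spacer_3, the top one, may be missing).
- spacer_2_center (a point): Centre (half-way up, in the middle of the bore) of one square aluminium spacer plate, 60 x 60 mm, 12 mm thick, with a 37 mm through bore; edges along its x and y, z is its thickness. 60 g. The plates are alike and start stacked flat in the dispenser; two or three are present (spacer_3, the top one, may be missing).
- spacer_3_center (a point): Centre (half-way up, in the middle of the bore) of one square aluminium spacer plate, 60 x 60 mm, 12 mm thick, with a 37 mm through bore; edges along its x and y, z is its thickness. 60 g. The plates are alike and start stacked flat in the dispenser; two or three are present (spacer_3, the top one, may be missing).
- dispenser: Fixed spacer dispenser, origin on the bench under the stack: grey base plate 92 mm wide (top 8 mm above the bench), capped steel cage 80 mm tall round the stack (outer wall at y = -36 and +36 mm). x is across it, y runs from the out-feed tongue (-y) through the cage to the pusher (+y). Only the bottom plate can leave the cage, to -y.
- outfeed (a point): Where the centre of a pushed-out spacer lies, within a few mm, on the out-feed tongue: 70 mm to -y of the stack, 36 mm above the bench; axes as dispenser. The tongue (top 30 mm above the bench) is 36 mm wide across x, so the plate overhangs 12 mm at either side and can be taken across x from above. 6 mm lip at y = -35 mm. Take the plate away before pushing the next.
- pusher_grip (a point): Centre of the pusher's black grip, an upright block 24 mm (x) x 16 mm (y, along its travel) x 38 mm high, top 76.5 mm above the bench, standing on the steel blade (top 39 mm); axes as dispenser. Slid 75 mm to -y its blade (which starts some 5 mm behind the stack) pushes the bottom plate out; the rest of the stack comes down on the blade and drops to the floor when the grip is drawn fully back to +y.
- pusher (a joint): Travel of the pusher: 0 = drawn fully back (as at the start; the next plate drops), 0.075 m = its stop, bottom plate fully out. About 1.5 N of friction plus the drag of the plates; stays where left.
- seat (a point): Point on the spindle's axis at its foot, where the bottom spacer lies: top of a round flange, 68 mm across, on the fixed grey mixer drive (210 x 160 mm, top 44 mm above the bench; this point 50 mm). z up; x and y along the drive's edges. The drive's body reaches from 135 mm to -x to 75 mm to +x of here.
- spindle_nose (a point): Top of the steel spindle, 71 mm above seat: a plain tapered nose (8 mm across at the tip, 18 mm at 7 mm below), then from 11 mm below here down to the seat six teeth, outer diameter 31 mm, core 20 mm. The angle of the teeth is not given and differs from start to start; a brake holds the spindle at about 0.3 N m.
- carrier_center (a point): Centre (half-way up) of the loose tube carrier, 44 mm high, about 250 g: a white disc 96 mm across and 10 mm thick at the bottom, and on it a square aluminium collar 44 x 44 mm, 34 mm high (flats face its x and y), which is where to grip it. It stands upright on the bench at the start, disc down.
- carrier_base (a point): Centre of the carrier's underside, mouth of its through bore with six inward teeth: about 1.2 mm clearance all round on the spindle; meshes within about 7 degrees of a match, which comes every 60 degrees. Unmeshed, it stays on the tops of the spindle's teeth, 60 mm above seat; fully home it is 12 mm above seat for each spacer present.
- speed_top (a point): Centre of the top of the black speed grip, 98.5 mm above the bench: an upright block 28 mm (x) x 20 mm (y) x 40 mm high on a raised aluminium track on the drive. It slides along the drive's y (about 1.5 N of friction, stays where left), range 100 mm; it starts near the -y end and has to go to +y.
- pointer_mark (a point): Middle of a small white pointer, 22 mm long, 12 mm high, its blade 4 mm wide (foot 14 mm), fixed on the drive beside the track of the speed grip; its y axis runs along the track (the way the grip moves up the scale). The grip is in line when its y from here is 0.
- beaker: Bystander: clear beaker, 55 mm across, 68 mm high, on the bench; origin at the centre of its underside. Leave it alone. Not there at every start.
- roll: Bystander: white label roll, 72 mm across, 30 mm high, on the bench; origin at the centre of its underside. Leave it alone. Not there at every start.
- tin_of_tape: Bystander: brown tape roll, 92 mm across, 48 mm high, on the bench; origin at the centre of its underside. Leave it alone.
- carrier: The tube carrier itself; origin and axes as carrier_base.
Not all that is in view belongs to the job. What is shaped like the part that bears spacer_2_center but turquoise is not meant.

How it is judged:
On the way, in this order (a step that is already met when the one before it is completed fails the run):
1. every spacer lies flat in one stack on the foot of the spindle (horizontal distance between each of spacer_1_center, spacer_2_center, spacer_3_center and seat below 0.008 m and z of spacer_1_center in the frame of seat between 0.003 and 0.034 m and z of spacer_2_center in the frame of seat between 0.003 and 0.034 m and z of spacer_3_center in the frame of seat between 0.003 and 0.034 m), for 0.2 s.
2. the carrier is meshed and fully down on the spacers (all of step 1 and (distance between carrier_base and spacer_1_center below 0.0095 m or distance between carrier_base and spacer_2_center below 0.0095 m or distance between carrier_base and spacer_3_center below 0.0095 m) and horizontal distance between carrier_base and seat below 0.004 m and angle between carrier_base's own z axis and vertical below 0.08 rad), for 0.2 s.
3. the speed grip is in line with the pointer (y of speed_top in the frame of pointer_mark between -0.005 and 0.005 m), for 0.2 s.
At the end, for the whole second after the job is handed in: Every spacer present is on the spindle below the carrier (centre within 8 mm of the axis and less than 34 mm above the seat), the carrier rests upright (0.08 rad) on the top spacer (gap under about 3 mm) at rest, the speed grip is within 5 mm of the pointer and the pusher within 6 mm of fully back (all of step 2 and all of step 3 and value of joint pusher below 0.006 m and linear speed of carrier below 0.02 m/s); the robot touches nothing.
It fails at once if the beaker was moved more than 3 cm (distance of beaker from where it was at the start of the episode above 0.03 m).
It fails at once if the label roll was moved more than 3 cm (distance of roll from where it was at the start of the episode above 0.03 m).
It fails at once if the tape roll was moved more than 3 cm (distance of tin_of_tape from where it was at the start of the episode above 0.03 m).
Of spacer_3, roll, beaker only 1 to 3 are there at a start; the rules pass over those that are not, and their reading is None.
At some moment in a run one of carrier may be knocked a few centimetres aside while the robot is not near it.
Once in a run the grip may slacken for a moment while it holds something.
It also fails if it takes over 210 s, if anything falls off the work surface, if the arm or the gripper's body presses on something with over 40 N, if the wrist force passes 120 N, or if a joint passes its speed limit or range.

ROBOT

A 7-joint arm with a two-finger parallel gripper is mounted at the origin on a cart in front of the work surface, level with it; the furniture and walls round the work are solid. World frame = base frame: x ahead of the robot, y to its left, z up, the work surface at z = 0. Lengths are in m, angles in rad, forces in N, time in s.
With the tool pointing down it reaches from about 0.35 to 0.9 m from the base axis. Payload 19.9 kg.
Tool frame: the origin (TCP) lies between the finger pads; the fingertips stand 17 mm ahead of it and the grasp point (between the pads) lies 2 mm behind it; z points along the fingers, y is the line along which they close (so a half turn about z gives the same grasp; the last joint's range is limited). The gripper opens to 85 mm and grips with 20 to 120 N. Pads are 22 mm wide; open, the fingers measure 114 mm over their backs; the gripper's body (76 mm by 85 mm) begins 54 mm behind the grasp point. The pads swing forward as they close: fully open they stand 13 mm farther back than shut.
Start: joints at [-1.391, 0.417, -0.01, 1.614, 0.005, 1.111, -0.053], TCP at [0.137, 0.61, 0.248] pointing down, gripper open.
Joint ranges: [-2.81, 2.81], [-0.39, 2.02], [-1.27, 1.25], [0.06, 2.57], [-1.19, 4.33], [0.19, 2], [-2.82, 2.82]. Speed limits (rad/s): [1.89, 1.89, 2.39, 2.39, 3.01, 3.01, 3.01].

INTERFACE

Orientations are given as a unit quaternion [x, y, z, w].
In Python, from plant import ctrl gives the robot as it stands.
- The arm moves only by the tool arm_command, never from a script. Its argument "deltas" is a list of rows, each an object of numbers: "fingers": the gripper's target within -1 to 1 (fully open at 1, half-way at 0, shut at -1); "tx", "ty", "tz": the shift along the tool's x, y, z as a fraction of full scale; "roll": the turn about the tool's z as a fraction of full scale. A call has 1 to 20 rows; each row is the pose to reach, as a shift and turn from the pose commanded when the call began, along the tool's axes at that moment; what a row does not reach only later rows make up. Full scale, the value 1, is 250 mm for a shift and 90 degrees for a turn. A row lasts 1/8 s, in which the tool goes at most 62.5 mm and 10.7 degrees, less where a joint would pass 70% of its speed; a pose out of reach is approached as far as the arm can. A call with a number of a shift or a turn outside -1 to 1 is refused whole. A call with a gripper value outside its range is refused whole. The fingers move at their own pace and stop on an object; "force" is the grip in N (left out, the last holds). Time passes only in rows, so rows that repeat a pose let the fingers close. It gives the time, the measured TCP pose, the force, the opening and the grip force at its end, in the units of the state.
- ctrl.get_obs(): the state, without advancing time (a new reading comes with each control period).
- ctrl.snapshot(name): name is "scene" or "top"; returns a dict with "pixels" (480x640x3 uint8, blue, green, red), "fx", "fy", "cx", "cy" (pixels), "R" (3x3) and "t" (3): a world point X has camera coordinates R X + t. Camera axes: x right, y down, z forward; pixel columns grow to the right and rows downward; lengths in m; the calibration is good to about 2 mm. A picture is of the moment at which its call begins. There is no depth.
- ctrl.hand_in(): hands the job in; it is judged then, once.
The state is a dict: "t": time; "joints": joint angles; "dq": joint speeds; "tau": joint torques, N m; "tcp_pos": TCP position; "tool_rot": TCP orientation; "contact_force": force on the tool from outside, world axes, zero at the start; "torque": the same for the moment, N m; "gripper_width": finger opening in m; "gripper_force": force on a finger pad.
Only numpy, scipy, OpenCV 4.12 (cv2) and the standard library are available. Lean on these libraries where they do the work, as an engineer would, in place of code of your own. Each camera call takes 0.05 s, during which the arm holds its last target. There are 200 camera calls.

## Working session

There is one attempt and no reset: what is moved stays moved. The work goes in short steps, Python scripts to look and compute and a tool call to move; the robot and the scene stay as the last step left them, time stands still between calls to the robot, and variables do not carry over. Pictures are saved under pics/ and viewed, at most 14 in all, crops included, and the job is handed in when it is done.

Besides the shell and the picture viewer there is one more tool, called after "Emit:" by a JSON object that holds its "op" and its "data", one argument or row to a line. arm_command: Moves the arm, as the interface text tells. Its arguments: {"type":"object","properties":{"deltas":{"type":"array","items":{"type":"object","properties":{"fingers":{"type":"number"},"tx":{"type":"number","minimum":-1,"maximum":1},"ty":{"type":"number","minimum":-1,"maximum":1},"tz":{"type":"number","minimum":-1,"maximum":1},"roll":{"type":"number","minimum":-1,"maximum":1}}}},"force":{"type":"number"}},"required":["deltas"]}

```bash
ls; mkdir -p pics
cat > h.py <<'E'
import numpy as np, cv2
from plant import ctrl
def snap(name,save=None):
    s=ctrl.snapshot(name); s['R']=np.array(s['R']);s['t']=np.array(s['t'])
    if save: cv2.imwrite('pics/'+save,np.array(s['pixels']))
    return s
def px2w(s,u,v,z):
    d=s['R'].T@np.array([(u-s['cx'])/s['fx'],(v-s['cy'])/s['fy'],1]); c=-s['R'].T@s['t']
    return c+d*(z-c[2])/d[2]
def w2px(s,X):
    p=s['R']@np.array(X)+s['t']; return np.array([s['fx']*p[0]/p[2]+s['cx'],s['fy']*p[1]/p[2]+s['cy']])
E
python3 - <<'E'
from h import *
for n in('scene','top'):
    s=snap(n,n+'0.png'); print(n,s['fx'],-s['R'].T@s['t'],s['R'].round(3).tolist())
o=ctrl.get_obs();print(o)
E
```

```text
pics
scene 469.46078131464293 [-0.27786459 -0.82683279  0.64445055] [[0.723, -0.691, -0.009], [-0.283, -0.284, -0.916], [0.631, 0.665, -0.401]]
top 525.5654454067068 [0.32639939 0.03952176 1.33775296] [[0.009, -1.0, 0.017], [-0.984, -0.012, -0.177], [0.177, -0.015, -0.984]]
{'t': 0.1, 'joints': array([-1.39148692,  0.4179018 , -0.01029799,  1.61412983,  0.00470333,
        1.11068741, -0.05298099]), 'dq': array([ 0.00111811, -0.00162485,  0.00106759, -0.00245018, -0.00010471,
       -0.00032196,  0.00103493]), 'tau': array([ 1.70952342e-03, -8.65827513e+01,  6.80306777e-01, -4.35635376e+01,
        1.90998585e-02,  4.87676414e-03,  3.39810185e-05]), 'tcp_pos': array([0.13683304, 0.6095311 , 0.24772396]), 'tool_rot': array([ 1.10168624e-01,  9.93912758e-01, -5.51219762e-04, -1.53632067e-05]), 'contact_force': array([-0.77530195,  0.10107198, -0.42414008]), 'torque': array([0.03559466, 0.01444458, 0.00548242]), 'gripper_force': 0.0, 'gripper_width': 0.08557657576229283}
```

View pics/top0.png

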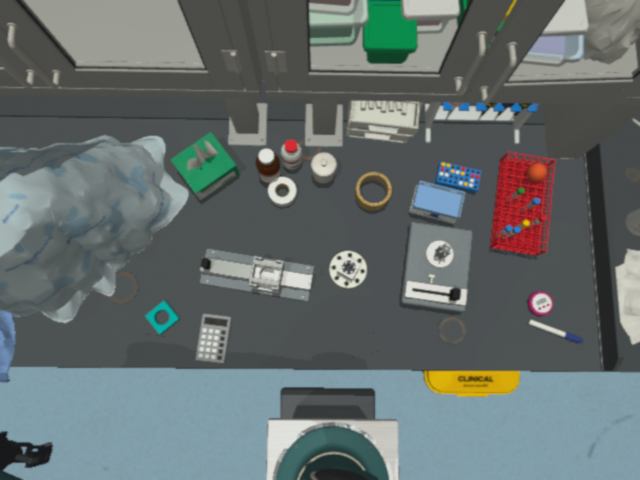

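View pics/scene0.png

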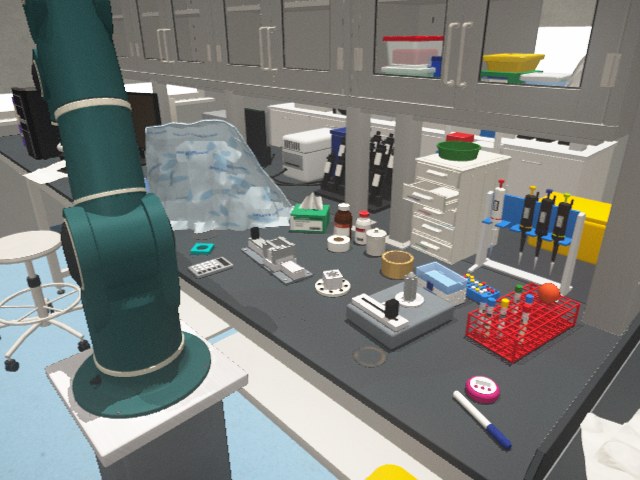

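Top view: the dispenser has its pusher grip at (206,263), cage at (267,274) and tongue end at (312,285). The carrier is at (348,269), the mixer drive at (437,265) with its spindle at (440,252), and the speed grip at (455,294). Bystanders are the roll at (282,191), the tape at (373,191) and rings on the bench at (452,330) and (122,287). Candidate lookalikes: the turquoise plate at (162,317) is a decoy; the real spacers are in the cage at (267,274). Next, a close crop to check.

Run:
```python
from h import *
a=cv2.imread('pics/top0.png'); 
c=lambda i,x,y,w,h,f:cv2.resize(i[y:y+h,x:x+w],None,fx=f,fy=f,interpolation=cv2.INTER_CUBIC)
A=c(a,190,230,200,75,4); B=c(a,390,215,100,150,2)
cv2.imwrite('pics/c1.png',A); cv2.imwrite('pics/c2.png',c(a,390,215,95,130,4.5))
b=cv2.imread('pics/scene0.png'); cv2.imwrite('pics/c3.png',c(b,230,220,230,150,3.4))
```

```text
(no output)
```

View pics/c1.png

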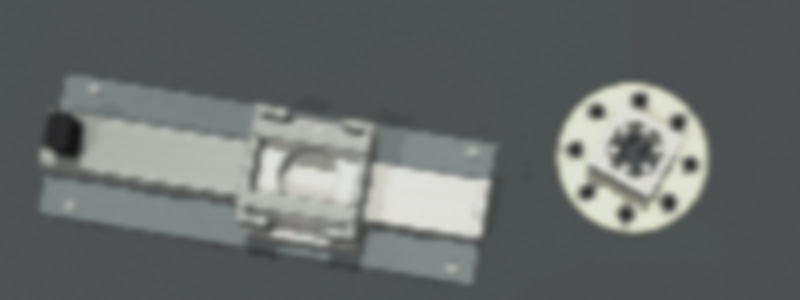

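View pics/c2.png

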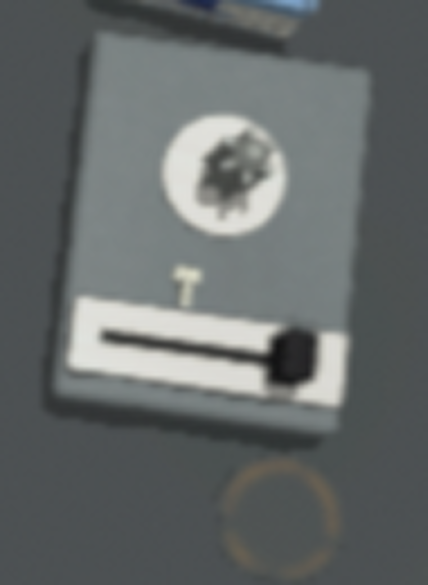

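View pics/c3.png

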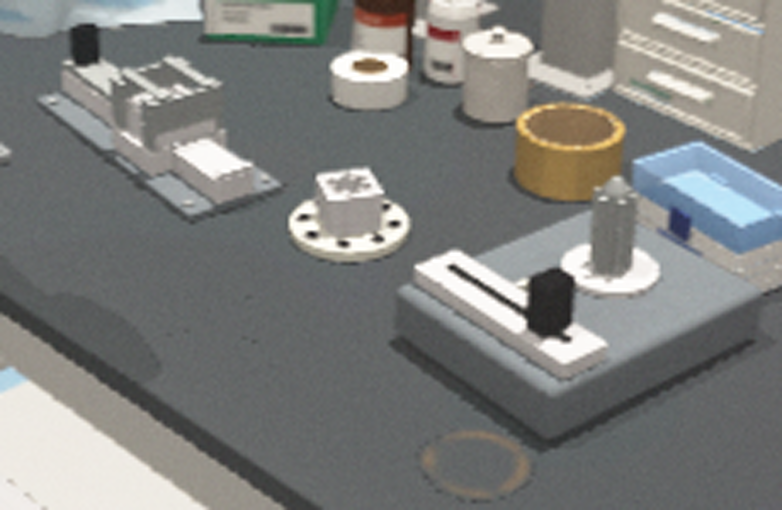

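The crops show the real aluminium spacers inside the cage (c1 (310,175)), so the choice holds. The carrier's collar is turned about 30° and the speed grip is at the right (-y) end. The pointer T is at c2 (186,285). There's no beaker; the rings are flat stains.

Run:
```python
from h import *
s=snap('top'); g=snap('scene')
P=lambda u,v,z,o=(190,230,4):px2w(s,o[0]+u/o[2],o[1]+v/o[2],z)
Q=lambda u,v,z:P(u,v,z,(390,215,4.5))
S=lambda u,v,z:px2w(g,230+u/3.4,220+v/3.4,z)
pr=lambda n,x:print(n,np.round(x,4).tolist())
b=[P(*c,.008) for c in((65,75),(497,145),(475,283),(40,213))]
pr('base',b); pr('base edges',[np.linalg.norm(b[i]-b[(i+1)%4]) for i in range(4)])
ax=(b[1]+b[2]-b[0]-b[3]); pr('out dir deg',np.degrees(np.arctan2(ax[1],ax[0]))); pr('base c',np.mean(b,0))
c=[P(*q,.088) for q in((255,105),(378,122),(355,240),(238,220))]; pr('cage c',np.mean(c,0)); pr('edges',[np.linalg.norm(c[i]-c[(i+1)%4]) for i in range(4)])
pr('cage',c)
pr('tongue end',[P(495,178,.03),P(487,238,.03)])
pr('grip top',P(66,130,.0765)); pr('grip top scene',S(85,30,.0765))
pr('disc c',P(633,157,.010)); pr('disc scene',S(350,222,.010))
col=[P(*q,.044) for q in((625,108),(685,138),(648,192),(590,168))]; pr('collar',col); pr('cc',np.mean(col,0)); pr('ang',np.degrees(np.arctan2(*(col[1]-col[0])[1::-1])))
pr('flange',Q(225,174,.05)); pr('flange sc',S(611,268,.05)); pr('nose sc',S(616,182,.121))
pr('drive top',[Q(*q,.044) for q in((100,35),(370,70),(338,430),(58,395))])
pr('nose',Q(255,140,.121))
pr('speed',Q(296,345,.0985)); pr('speed sc',S(552,277,.0985)); pr('ptr',Q(187,288,.056))
pr('track',[Q(*q,.0585) for q in((80,295),(348,333))])
```

```text
base [[0.5695, 0.3279, 0.008], [0.5274, 0.0506, 0.008], [0.4391, 0.0633, 0.008], [0.4805, 0.3393, 0.008]]
base edges [0.2805, 0.0892, 0.2791, 0.0897]
out dir deg -98.5811
base c [0.5041, 0.1953, 0.008]
cage c [0.4979, 0.1637, 0.088]
edges [0.0748, 0.0723, 0.0708, 0.07]
cage [[0.5379, 0.1958, 0.088], [0.5284, 0.1217, 0.088], [0.4571, 0.1337, 0.088], [0.4683, 0.2036, 0.088]]
tongue end [[0.5031, 0.0514, 0.03], [0.4653, 0.0559, 0.03]]
grip top [0.5232, 0.3108, 0.0765]
grip top scene [0.5197, 0.3066, 0.0765]
disc c [0.5203, -0.0363, 0.01]
disc scene [0.5222, -0.0377, 0.01]
collar [[0.5462, -0.0293, 0.044], [0.5277, -0.0668, 0.044], [0.4936, -0.0437, 0.044], [0.5082, -0.0077, 0.044]]
cc [0.5189, -0.0369, 0.044]
ang -116.2943
flange [0.5565, -0.2633, 0.05]
flange sc [0.5571, -0.2648, 0.05]
nose sc [0.5535, -0.2657, 0.121]
drive top [[0.6362, -0.1964, 0.044], [0.618, -0.3483, 0.044], [0.416, -0.3226, 0.044], [0.4335, -0.1693, 0.044]]
nose [0.5621, -0.263, 0.121]
speed [0.4566, -0.2868, 0.0985]
speed sc [0.4526, -0.2906, 0.0985]
ptr [0.4917, -0.2391, 0.056]
track [[0.4869, -0.1799, 0.0585], [0.4677, -0.3261, 0.0585]]
```

```bash
cat >> h.py <<'E'
from scipy.spatial.transform import Rotation as Ro
def tya(o=None):
    M=Ro.from_quat((o or ctrl.get_obs())['tool_rot']).as_matrix(); return np.degrees(np.arctan2(M[1,1],M[0,1])),M
def plan(*wps):
    "each wp=(x,y,z,tool-y angle deg); prints fractions tx ty tz roll from present pose"
    o=ctrl.get_obs(); a,M=tya(o)
    for x,y,z,t in wps:
        d=M.T@(np.array([x,y,z])-o['tcp_pos'])/.25; r=-((t-a+180)%360-180)/90
        print('tx %.3f ty %.3f tz %.3f roll %.3f'%(*d,r))
def st():
    o=ctrl.get_obs(); print('t %.2f'%o['t'],o['tcp_pos'].round(4),'a %.1f'%tya(o)[0],'w %.4f F'%o['gripper_width'],o['contact_force'].round(1),'j7 %.2f'%o['joints'][6])
E
python3 -c "
from h import *
plan((.27,.38,.2,30),(.521,.309,.16,-8.5),(.521,.309,.12,-8.5))"
```

```text
tx -0.721 ty -0.779 tz 0.192 roll 0.526
tx -1.763 ty -0.837 tz 0.352 roll 0.954
tx -1.763 ty -0.836 tz 0.512 roll 0.954
```

Emit:
{"op": "arm_command", "data": {
  "deltas": [
    {"tx": -0.25,"ty": -0.25,"tz": 0.06,"roll": 0.1,"fingers": 0},
    {"tx": -0.5,"ty": -0.5,"tz": 0.13,"roll": 0.22,"fingers": 0},
    {"tx": -0.72,"ty": -0.78,"tz": 0.19,"roll": 0.34,"fingers": 0},
    {"tx": -0.72,"ty": -0.78,"tz": 0.19,"roll": 0.45,"fingers": 0},
    {"tx": -0.72,"ty": -0.78,"tz": 0.19,"roll": 0.53,"fingers": 0},
    {"tx": -0.72,"ty": -0.78,"tz": 0.19,"roll": 0.53,"fingers": 0},
    {"tx": -0.72,"ty": -0.78,"tz": 0.19,"roll": 0.53,"fingers": 0}
  ],
  "force": 50
}}

```text
t: 1.08
tcp_pos: [0.2693, 0.3811, 0.2009]
tool_rot: [0.501, 0.865, 0.0, -0.0]
contact_force: [-0.5, -0.3, 0.1]
gripper_width: 0.0424
gripper_force: 0.0
```

```bash
python3 -c "
from h import *
st();plan((.521,.309,.17,-8.5),(.521,.309,.12,-8.5))"
```

```text
t 1.07 [0.2693 0.3811 0.2009] a 29.8 w 0.0424 F [-0.5 -0.3  0.1] j7 -0.45
tx -0.751 ty 0.730 tz 0.124 roll 0.426
tx -0.751 ty 0.730 tz 0.324 roll 0.426
```

Emit:
{"op": "arm_command", "data": {
  "deltas": [
    {"tx": -0.19,"ty": 0.18,"tz": 0.03,"roll": 0.11,"fingers": 0},
    {"tx": -0.38,"ty": 0.37,"tz": 0.06,"roll": 0.22,"fingers": 0},
    {"tx": -0.56,"ty": 0.55,"tz": 0.09,"roll": 0.33,"fingers": 0},
    {"tx": -0.75,"ty": 0.73,"tz": 0.12,"roll": 0.42,"fingers": 0},
    {"tx": -0.75,"ty": 0.73,"tz": 0.12,"roll": 0.42,"fingers": 0},
    {"tx": -0.75,"ty": 0.73,"tz": 0.3,"roll": 0.42,"fingers": 0},
    {"tx": -0.75,"ty": 0.73,"tz": 0.3,"roll": 0.42,"fingers": 0},
    {"tx": -0.75,"ty": 0.73,"tz": 0.3,"roll": 0.42,"fingers": 0}
  ]
}}

```text
t: 2.08
tcp_pos: [0.521, 0.3085, 0.127]
tool_rot: [0.755, 0.656, 0.0, -0.0]
contact_force: [0.2, 0.1, 0.8]
gripper_width: 0.0425
gripper_force: 0.0
```

```bash
python3 -c "
from h import *
st();plan((.521,.309,.062,-8.5))
g=snap('scene');t=snap('top')
f=lambda s,X,w:cv2.resize(s['pixels'][int(X[1])-w:int(X[1])+w,int(X[0])-w:int(X[0])+w],(400,400),interpolation=2)
X=[.521,.309,.08]
cv2.imwrite('pics/d1.png',np.hstack([f(g,w2px(g,X),45),f(t,w2px(t,X),45)]))"
```

```text
t 2.08 [0.521  0.3085 0.127 ] a -8.0 w 0.0425 F [0.2 0.1 0.8] j7 -0.51
tx 0.002 ty -0.001 tz 0.260 roll 0.005
```

View pics/d1.png

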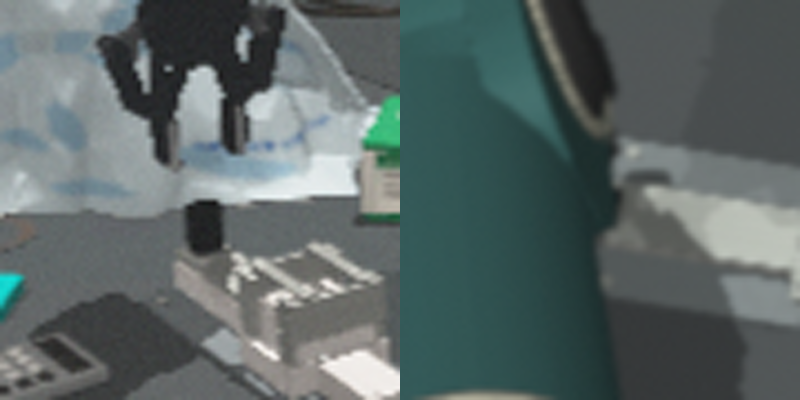

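The left half shows the fingers straddling the pusher grip at (205,225), centred over it. Going down.

Emit:
{"op": "arm_command", "data": {
  "deltas": [
    {"tz": 0.13,"fingers": 0},
    {"tz": 0.26,"fingers": 0},
    {"tz": 0.26,"fingers": 0},
    {"tz": 0.26,"fingers": -1},
    {"tz": 0.26,"fingers": -1},
    {"tz": 0.26,"fingers": -1},
    {"tz": 0.26,"fingers": -1}
  ],
  "force": 50
}}

```text
invalid input
```

Emit:
{"op": "arm_command", "data": {
  "deltas": [
    {"tx": -0.05,"fingers": -1},
    {"tx": -0.1,"fingers": -1},
    {"tx": -0.15,"fingers": -1},
    {"tx": -0.2,"fingers": -1},
    {"tx": -0.25,"fingers": -1},
    {"tx": -0.29,"fingers": -1},
    {"tx": -0.304,"fingers": -1},
    {"tx": -0.304,"fingers": -1}
  ]
}}

```text
invalid input
```

```bash
python3 -c "
from h import *
st()
g=snap('scene','e.png');t=snap('top')
f=lambda s,X,w:cv2.resize(s['pixels'][int(X[1])-w:int(X[1])+w,int(X[0])-w:int(X[0])+w],(400,400),interpolation=2)
X=[.495,.14,.05]
cv2.imwrite('pics/d2.png',np.hstack([f(g,w2px(g,X),45),f(t,w2px(t,X),45)]))"
```

```text
t 2.17 [0.5214 0.3084 0.1275] a -8.1 w 0.0428 F [ 0.1 -0.6 -0. ] j7 -0.51
```

View pics/d2.png

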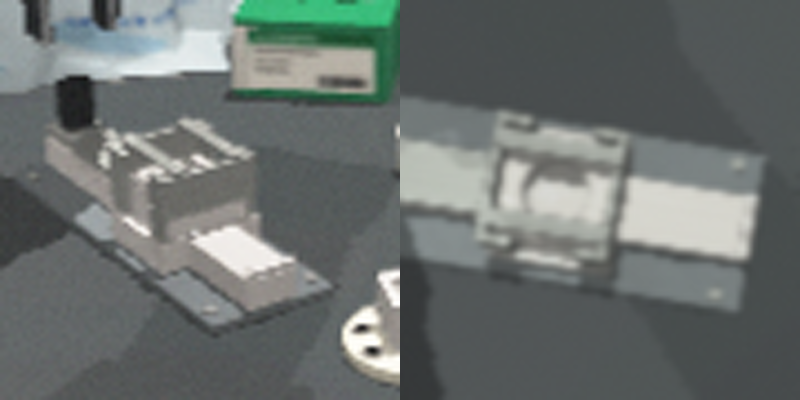

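Both calls were refused, and nothing moved: the rows probably need every field. I'll repeat them in full.

Emit:
{"op": "arm_command", "data": {
  "deltas": [
    {"tx": 0,"ty": 0,"tz": 0.13,"roll": 0,"fingers": 0},
    {"tx": 0,"ty": 0,"tz": 0.26,"roll": 0,"fingers": 0},
    {"tx": 0,"ty": 0,"tz": 0.26,"roll": 0,"fingers": 0},
    {"tx": 0,"ty": 0,"tz": 0.26,"roll": 0,"fingers": -1},
    {"tx": 0,"ty": 0,"tz": 0.26,"roll": 0,"fingers": -1},
    {"tx": 0,"ty": 0,"tz": 0.26,"roll": 0,"fingers": -1},
    {"tx": 0,"ty": 0,"tz": 0.26,"roll": 0,"fingers": -1}
  ],
  "force": 50
}}

```text
t: 3.15
tcp_pos: [0.5233, 0.3074, 0.0628]
tool_rot: [0.756, 0.655, 0.002, 0.001]
contact_force: [11.0, -0.6, -7.2]
gripper_width: 0.0229
gripper_force: 52.5
```

Emit:
{"op": "arm_command", "data": {
  "deltas": [
    {"tx": -0.05,"ty": 0.01,"tz": 0,"roll": 0,"fingers": -1},
    {"tx": -0.1,"ty": 0.01,"tz": 0,"roll": 0,"fingers": -1},
    {"tx": -0.15,"ty": 0.01,"tz": 0,"roll": 0,"fingers": -1},
    {"tx": -0.2,"ty": 0.01,"tz": 0,"roll": 0,"fingers": -1},
    {"tx": -0.25,"ty": 0.01,"tz": 0,"roll": 0,"fingers": -1},
    {"tx": -0.29,"ty": 0.01,"tz": 0,"roll": 0,"fingers": -1},
    {"tx": -0.31,"ty": 0.01,"tz": 0,"roll": 0,"fingers": -1},
    {"tx": -0.31,"ty": 0.01,"tz": 0,"roll": 0,"fingers": -1}
  ]
}}

```text
t: 4.15
tcp_pos: [0.5121, 0.2332, 0.0627]
tool_rot: [0.755, 0.656, 0.001, -0.002]
contact_force: [-9.5, 12.6, 5.4]
gripper_width: 0.0229
gripper_force: 53.9
```

```bash
python3 -c "
from h import *
st()
g=snap('scene','e.png');t=snap('top','f.png')
f=lambda s,X,w:cv2.resize(s['pixels'][int(X[1])-w:int(X[1])+w,int(X[0])-w:int(X[0])+w],(400,400),interpolation=2)
X=[.495,.14,.05]
cv2.imwrite('pics/d3.png',np.hstack([f(g,w2px(g,X),45),f(t,w2px(t,X),45)]));print(w2px(t,X).astype(int))"
```

```text
t 4.15 [0.5121 0.2332 0.0627] a -8.0 w 0.0229 F [-9.5 12.6  5.4] j7 -0.36
[277 276]
```

View pics/d3.png

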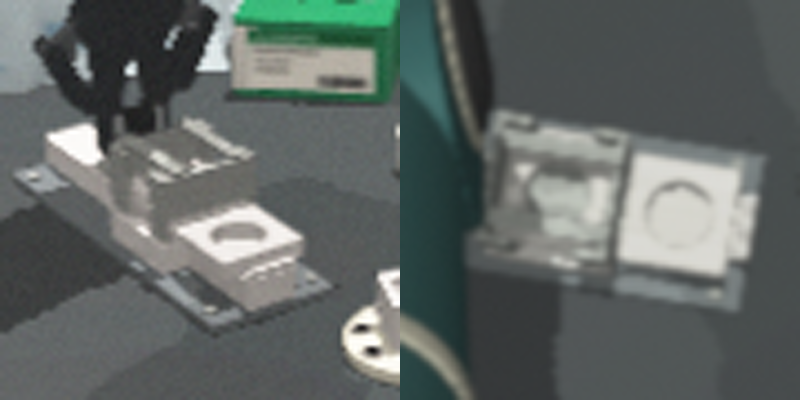

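The plate is out on the tongue, with its bore at crop (678,217). Now drawing the pusher back.

Emit:
{"op": "arm_command", "data": {
  "deltas": [
    {"tx": 0.06,"ty": -0.01,"tz": 0,"roll": 0,"fingers": -1},
    {"tx": 0.12,"ty": -0.01,"tz": 0,"roll": 0,"fingers": -1},
    {"tx": 0.18,"ty": -0.01,"tz": 0,"roll": 0,"fingers": -1},
    {"tx": 0.24,"ty": -0.01,"tz": 0,"roll": 0,"fingers": -1},
    {"tx": 0.3,"ty": -0.01,"tz": 0,"roll": 0,"fingers": -1},
    {"tx": 0.32,"ty": -0.01,"tz": 0,"roll": 0,"fingers": -1},
    {"tx": 0.32,"ty": -0.01,"tz": 0,"roll": 0,"fingers": -1},
    {"tx": 0.312,"ty": -0.005,"tz": 0,"roll": 0,"fingers": 0},
    {"tx": 0.312,"ty": -0.005,"tz": 0,"roll": 0,"fingers": 0},
    {"tx": 0.312,"ty": -0.005,"tz": -0.15,"roll": 0,"fingers": 0},
    {"tx": 0.312,"ty": -0.005,"tz": -0.3,"roll": 0,"fingers": 1},
    {"tx": 0.312,"ty": -0.005,"tz": -0.35,"roll": 0,"fingers": 1}
  ]
}}

```text
t: 5.75
tcp_pos: [0.5232, 0.3086, 0.1509]
tool_rot: [0.755, 0.655, 0.002, 0.0]
contact_force: [-0.3, -0.6, 0.0]
gripper_width: 0.0768
gripper_force: 0.0
```

```bash
python3 -c "
from h import *
st();t=snap('top')
p=px2w(t,295,279.6,.042);print(p)
plan((p[0],p[1],.14,-8.6),(p[0],p[1],.035,-8.6))"
```

```text
t 5.75 [0.5232 0.3086 0.1509] a -8.1 w 0.0768 F [-0.3 -0.6  0. ] j7 -0.52
[0.4882249  0.09757399 0.042     ]
tx -0.856 ty -0.019 tz 0.043 roll 0.005
tx -0.857 ty -0.020 tz 0.463 roll 0.005
```

Emit:
{"op": "arm_command", "data": {
  "deltas": [
    {"tx": -0.22,"ty": -0.01,"tz": 0.0,"roll": 0,"fingers": 1},
    {"tx": -0.44,"ty": -0.01,"tz": 0.0,"roll": 0,"fingers": 1},
    {"tx": -0.66,"ty": -0.01,"tz": 0.0,"roll": 0,"fingers": 1},
    {"tx": -0.876,"ty": -0.014,"tz": 0.04,"roll": 0.005,"fingers": 1},
    {"tx": -0.876,"ty": -0.014,"tz": 0.1,"roll": 0.005,"fingers": 1},
    {"tx": -0.876,"ty": -0.014,"tz": 0.25,"roll": 0.005,"fingers": 1},
    {"tx": -0.876,"ty": -0.014,"tz": 0.4,"roll": 0.005,"fingers": 1},
    {"tx": -0.876,"ty": -0.014,"tz": 0.452,"roll": 0.005,"fingers": 1},
    {"tx": -0.876,"ty": -0.014,"tz": 0.452,"roll": 0.005,"fingers": 1},
    {"tx": -0.876,"ty": -0.014,"tz": 0.452,"roll": 0.005,"fingers": -1},
    {"tx": -0.876,"ty": -0.014,"tz": 0.452,"roll": 0.005,"fingers": -1},
    {"tx": -0.876,"ty": -0.014,"tz": 0.452,"roll": 0.005,"fingers": -1}
  ],
  "force": 50
}}

```text
t: 7.3
tcp_pos: [0.4886, 0.0918, 0.0367]
tool_rot: [0.758, 0.652, 0.001, 0.0]
contact_force: [-3.4, 0.3, 10.7]
gripper_width: 0.0587
gripper_force: 51.6
```

```bash
python3 -c "
from h import *
st()"
```

```text
t 7.30 [0.4886 0.0918 0.0367] a -8.6 w 0.0587 F [-3.4  0.3 10.7] j7 -0.08
```

```bash
python3 -c "
from h import *
plan((.4886,.0918,.12,-8.6),(.5561,-.2688,.165,-7))"
```

```text
tx 0.000 ty 0.000 tz -0.333 roll 0.000
tx -1.385 ty 0.483 tz -0.514 roll -0.018
```

Emit:
{"op": "arm_command", "data": {
  "deltas": [
    {"tx": 0,"ty": 0,"tz": -0.15,"roll": 0,"fingers": -1},
    {"tx": 0,"ty": 0,"tz": -0.35,"roll": 0,"fingers": -1},
    {"tx": -0.17,"ty": 0.06,"tz": -0.51,"roll": 0,"fingers": -1},
    {"tx": -0.35,"ty": 0.12,"tz": -0.51,"roll": -0.01,"fingers": -1},
    {"tx": -0.55,"ty": 0.19,"tz": -0.51,"roll": -0.018,"fingers": -1},
    {"tx": -0.75,"ty": 0.26,"tz": -0.51,"roll": -0.018,"fingers": -1},
    {"tx": -0.9,"ty": 0.31,"tz": -0.51,"roll": -0.018,"fingers": -1},
    {"tx": -0.9,"ty": 0.31,"tz": -0.51,"roll": -0.018,"fingers": -1}
  ]
}}

```text
t: 8.3
tcp_pos: [0.5309, -0.1459, 0.1638]
tool_rot: [0.75, 0.661, 0.0, 0.001]
contact_force: [0.2, 1.0, -0.4]
gripper_width: 0.0586
gripper_force: 55.6
```

```bash
python3 -c "
from h import *
st()
plan((.5561,-.2688,.165,-7))"
```

```text
t 8.30 [ 0.5309 -0.1459  0.1638] a -7.2 w 0.0586 F [ 0.2  1.  -0.4] j7 0.33
tx -0.475 ty 0.162 tz -0.004 roll -0.003
```

Emit:
{"op": "arm_command", "data": {
  "deltas": [
    {"tx": -0.17,"ty": 0.06,"tz": 0,"roll": 0,"fingers": -1},
    {"tx": -0.34,"ty": 0.12,"tz": 0,"roll": 0,"fingers": -1},
    {"tx": -0.475,"ty": 0.162,"tz": 0,"roll": 0,"fingers": -1},
    {"tx": -0.475,"ty": 0.162,"tz": 0,"roll": 0,"fingers": -1},
    {"tx": -0.475,"ty": 0.162,"tz": 0,"roll": 0,"fingers": -1}
  ]
}}

```text
t: 8.93
tcp_pos: [0.5569, -0.2642, 0.1631]
tool_rot: [0.749, 0.663, 0.0, -0.0]
contact_force: [-0.4, 0.6, -1.9]
gripper_width: 0.0587
gripper_force: 55.5
```

```bash
python3 -c "
from h import *
st()
g=snap('scene');t=snap('top')
f=lambda s,X,w:cv2.resize(s['pixels'][int(X[1])-w:int(X[1])+w,int(X[0])-w:int(X[0])+w],(400,400),interpolation=2)
X=[.556,-.264,.12]
cv2.imwrite('pics/d4.png',np.hstack([f(g,w2px(g,X),40),f(t,w2px(t,X),40)]));print(w2px(g,X).astype(int),w2px(t,X).astype(int))"
```

```text
t 8.93 [ 0.5569 -0.2642  0.1631] a -6.9 w 0.0587 F [-0.4  0.6 -1.9] j7 0.54
[411 273] [447 248]
```

View pics/d4.png

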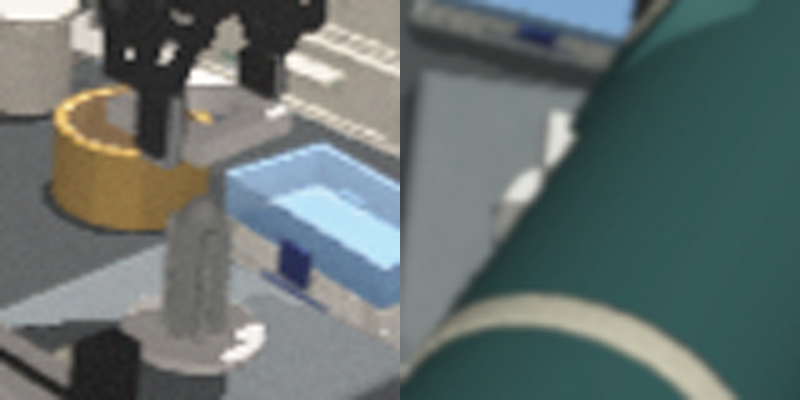

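The scene half shows the plate held level, corners about (180,165) and (292,112), above the spindle, whose tip is at (205,195). I'll compare that with the predicted corners.

```bash
python3 -c "
from h import *
g=snap('scene');a=np.radians(-7);M=np.array([[np.cos(a),-np.sin(a)],[np.sin(a),np.cos(a)]])
for oy in(0,.005):
  for dx,dy in((-30,-30),(30,-30),(30,30),(-30,30)):
    q=np.array([.5569,-.2642])+M@np.array([dx/1e3,dy/1e3+oy]); print(oy,dx,dy,((w2px(g,[*q,.168])-[371,233])*5).round(),((w2px(g,[*q,.156])-[371,233])*5).round())
for X in([.5567,-.2638,.121],): print(((w2px(g,X)-[371,233])*5).round())
plan((.5561,-.2688,.078,-7))
"
```

```text
0 -30 -30 [213. 150.] [211. 174.]
0 30 -30 [303. 115.] [301. 138.]
0 30 30 [206.  72.] [205.  94.]
0 -30 30 [117. 105.] [116. 128.]
0.005 -30 -30 [205. 146.] [203. 170.]
0.005 30 -30 [295. 111.] [292. 134.]
0.005 30 30 [199.  68.] [197.  91.]
0.005 -30 30 [110. 101.] [108. 124.]
[202. 199.]
tx -0.020 ty -0.001 tz 0.340 roll 0.001
```

The prediction matches with the 5 mm offset. Lowering and releasing.

Emit:
{"op": "arm_command", "data": {
  "deltas": [
    {"tx": -0.02,"ty": 0,"tz": 0,"roll": 0,"fingers": -1},
    {"tx": -0.02,"ty": 0,"tz": 0.0,"roll": 0,"fingers": -1},
    {"tx": -0.02,"ty": 0,"tz": 0.1,"roll": 0,"fingers": -1},
    {"tx": -0.02,"ty": 0,"tz": 0.2,"roll": 0,"fingers": -1},
    {"tx": -0.02,"ty": 0,"tz": 0.28,"roll": 0,"fingers": -1},
    {"tx": -0.02,"ty": 0,"tz": 0.34,"roll": 0,"fingers": -1},
    {"tx": -0.02,"ty": 0,"tz": 0.34,"roll": 0,"fingers": -1}
  ]
}}

```text
t: 9.95
tcp_pos: [0.5557, -0.2703, 0.077]
tool_rot: [0.749, 0.663, -0.0, -0.001]
contact_force: [0.4, -0.1, -0.1]
gripper_width: 0.0588
gripper_force: 55.6
```

```bash
python3 -c "
from h import *
st()"
```

```text
t 9.95 [ 0.5557 -0.2703  0.077 ] a -7.0 w 0.0588 F [ 0.4 -0.1 -0.1] j7 0.61
```

Emit:
{"op": "arm_command", "data": {
  "deltas": [
    {"tx": 0,"ty": 0,"tz": 0,"roll": 0,"fingers": 0.7},
    {"tx": 0,"ty": 0,"tz": 0,"roll": 0,"fingers": 0.7},
    {"tx": 0,"ty": 0,"tz": 0,"roll": 0,"fingers": 0.7},
    {"tx": 0,"ty": 0,"tz": -0.17,"roll": 0,"fingers": 0.7},
    {"tx": 0,"ty": 0,"tz": -0.35,"roll": 0,"fingers": 0.7},
    {"tx": 0.1,"ty": 0,"tz": -0.4,"roll": 0,"fingers": 0},
    {"tx": 0.3,"ty": -0.05,"tz": -0.4,"roll": 0,"fingers": 0},
    {"tx": 0.5,"ty": -0.11,"tz": -0.4,"roll": 0,"fingers": 0},
    {"tx": 0.7,"ty": -0.16,"tz": -0.4,"roll": 0,"fingers": 0},
    {"tx": 0.9,"ty": -0.19,"tz": -0.4,"roll": 0,"fingers": 0},
    {"tx": 0.9,"ty": -0.19,"tz": -0.4,"roll": 0,"fingers": 0}
  ]
}}

```text
t: 11.32
tcp_pos: [0.5364, -0.037, 0.178]
tool_rot: [0.747, 0.665, 0.001, -0.0]
contact_force: [0.5, -1.0, 0.5]
gripper_width: 0.0429
gripper_force: 0.0
```

```bash
python3 -c "
from h import *
st();g=snap('scene');t=snap('top')
f=lambda s,X,w:cv2.resize(s['pixels'][int(X[1])-w:int(X[1])+w,int(X[0])-w:int(X[0])+w],(400,400),interpolation=2)
X=[.556,-.264,.07]
cv2.imwrite('pics/d5.png',np.hstack([f(g,w2px(g,X),40),f(t,w2px(t,X),40)]));print(w2px(g,X).astype(int),w2px(t,X).astype(int))
plan((.5233,.308,.15,-8.58),(.5233,.308,.062,-8.58))"
```

```text
t 11.32 [ 0.5364 -0.037   0.178 ] a -6.6 w 0.0429 F [ 0.5 -1.   0.5] j7 0.12
[409 291] [442 252]
tx 1.380 ty -0.220 tz 0.112 roll 0.018
tx 1.380 ty -0.221 tz 0.464 roll 0.018
```

View pics/d5.png

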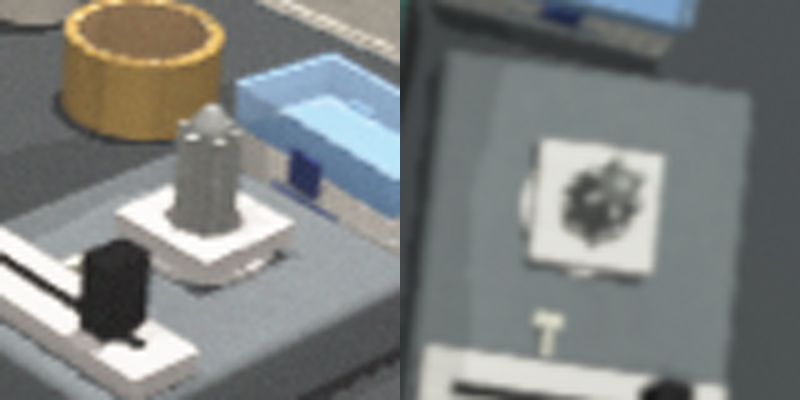

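The plate lies flat on the flange, centred at about crop (597,207). Back to the pusher.

Emit:
{"op": "arm_command", "data": {
  "deltas": [
    {"tx": 0.2,"ty": -0.03,"tz": 0.1,"roll": 0.018,"fingers": 0},
    {"tx": 0.4,"ty": -0.06,"tz": 0.1,"roll": 0.018,"fingers": 0},
    {"tx": 0.6,"ty": -0.1,"tz": 0.1,"roll": 0.018,"fingers": 0},
    {"tx": 0.8,"ty": -0.13,"tz": 0.1,"roll": 0.018,"fingers": 0},
    {"tx": 1.0,"ty": -0.16,"tz": 0.1,"roll": 0.018,"fingers": 0},
    {"tx": 1.0,"ty": -0.16,"tz": 0.1,"roll": 0.018,"fingers": 0}
  ]
}}

```text
t: 12.18
tcp_pos: [0.5269, 0.2145, 0.1526]
tool_rot: [0.757, 0.653, 0.0, -0.0]
contact_force: [-0.2, -0.5, -0.6]
gripper_width: 0.0426
gripper_force: 0.0
```

```bash
python3 -c "
from h import *
st();t=snap('top');print(px2w(t,441.4,253.4,.062))
plan((.5233,.308,.15,-8.58),(.5233,.308,.062,-8.58))"
```

```text
t 12.18 [0.5269 0.2145 0.1526] a -8.4 w 0.0426 F [-0.2 -0.5 -0.6] j7 -0.36
[ 0.5550358  -0.26397176  0.062     ]
tx 0.378 ty -0.073 tz 0.011 roll 0.000
tx 0.378 ty -0.073 tz 0.363 roll 0.000
```

Emit:
{"op": "arm_command", "data": {
  "deltas": [
    {"tx": 0.19,"ty": -0.04,"tz": 0.01,"roll": 0,"fingers": 0},
    {"tx": 0.378,"ty": -0.073,"tz": 0.01,"roll": 0,"fingers": 0},
    {"tx": 0.378,"ty": -0.073,"tz": 0.01,"roll": 0,"fingers": 0},
    {"tx": 0.378,"ty": -0.073,"tz": 0.18,"roll": 0,"fingers": 0},
    {"tx": 0.378,"ty": -0.073,"tz": 0.36,"roll": 0,"fingers": 0},
    {"tx": 0.378,"ty": -0.073,"tz": 0.36,"roll": 0,"fingers": 0},
    {"tx": 0.378,"ty": -0.073,"tz": 0.36,"roll": 0,"fingers": -1},
    {"tx": 0.378,"ty": -0.073,"tz": 0.36,"roll": 0,"fingers": -1},
    {"tx": 0.378,"ty": -0.073,"tz": 0.36,"roll": 0,"fingers": -1},
    {"tx": 0.378,"ty": -0.073,"tz": 0.36,"roll": 0,"fingers": -1}
  ]
}}

```text
t: 13.48
tcp_pos: [0.5234, 0.307, 0.0648]
tool_rot: [0.758, 0.652, 0.0, 0.0]
contact_force: [-5.4, -4.8, 1.1]
gripper_width: 0.0231
gripper_force: 49.4
```

Emit:
{"op": "arm_command", "data": {
  "deltas": [
    {"tx": -0.05,"ty": 0,"tz": 0,"roll": 0,"fingers": -1},
    {"tx": -0.1,"ty": 0,"tz": 0,"roll": 0,"fingers": -1},
    {"tx": -0.15,"ty": 0,"tz": 0,"roll": 0,"fingers": -1},
    {"tx": -0.2,"ty": 0,"tz": 0,"roll": 0,"fingers": -1},
    {"tx": -0.25,"ty": 0,"tz": 0,"roll": 0,"fingers": -1},
    {"tx": -0.29,"ty": 0,"tz": 0,"roll": 0,"fingers": -1},
    {"tx": -0.312,"ty": 0,"tz": 0,"roll": 0,"fingers": -1},
    {"tx": -0.312,"ty": 0,"tz": 0,"roll": 0,"fingers": -1},
    {"tx": -0.312,"ty": 0,"tz": 0,"roll": 0,"fingers": -1}
  ]
}}

```text
t: 14.6
tcp_pos: [0.5119, 0.2327, 0.0647]
tool_rot: [0.758, 0.653, 0.002, -0.001]
contact_force: [-3.7, 14.2, 5.1]
gripper_width: 0.0231
gripper_force: 51.0
```

```bash
python3 -c "
from h import *
st();t=snap('top','g.png');f=cv2.imread('pics/f.png')
b=np.array(t['pixels'])
for n,i in(('first push',f),('now',b)):
  print(n,[cv2.cvtColor(i,cv2.COLOR_BGR2GRAY)[279,c] for c in range(278,318,3)])"
```

```text
t 14.60 [0.5119 0.2327 0.0647] a -8.5 w 0.0231 F [-3.7 14.2  5.1] j7 -0.34
first push [np.uint8(173), np.uint8(124), np.uint8(213), np.uint8(193), np.uint8(212), np.uint8(213), np.uint8(212), np.uint8(212), np.uint8(210), np.uint8(214), np.uint8(207), np.uint8(154), np.uint8(75), np.uint8(76)]
now [np.uint8(158), np.uint8(124), np.uint8(213), np.uint8(192), np.uint8(213), np.uint8(213), np.uint8(213), np.uint8(212), np.uint8(209), np.uint8(215), np.uint8(205), np.uint8(154), np.uint8(76), np.uint8(76)]
```

Emit:
{"op": "arm_command", "data": {
  "deltas": [
    {"tx": 0.06,"ty": 0,"tz": 0,"roll": 0,"fingers": -1},
    {"tx": 0.12,"ty": 0,"tz": 0,"roll": 0,"fingers": -1},
    {"tx": 0.18,"ty": 0,"tz": 0,"roll": 0,"fingers": -1},
    {"tx": 0.24,"ty": 0,"tz": 0,"roll": 0,"fingers": -1},
    {"tx": 0.3,"ty": 0,"tz": 0,"roll": 0,"fingers": -1},
    {"tx": 0.322,"ty": 0,"tz": 0,"roll": 0,"fingers": -1},
    {"tx": 0.322,"ty": 0,"tz": 0,"roll": 0,"fingers": -1},
    {"tx": 0.312,"ty": 0,"tz": 0,"roll": 0,"fingers": 0},
    {"tx": 0.312,"ty": 0,"tz": 0,"roll": 0,"fingers": 0},
    {"tx": 0.312,"ty": 0,"tz": -0.15,"roll": 0,"fingers": 0},
    {"tx": 0.312,"ty": 0,"tz": -0.3,"roll": 0,"fingers": 1},
    {"tx": 0.312,"ty": 0,"tz": -0.35,"roll": 0,"fingers": 1}
  ]
}}

```text
t: 16.15
tcp_pos: [0.5241, 0.3082, 0.1529]
tool_rot: [0.758, 0.652, 0.002, 0.0]
contact_force: [-0.7, -0.0, -0.7]
gripper_width: 0.0771
gripper_force: 0.0
```

```bash
python3 -c "
from h import *
st();t=snap('top');g=snap('scene')
f=lambda s,X,w:cv2.resize(np.array(s['pixels'])[int(X[1])-w:int(X[1])+w,int(X[0])-w:int(X[0])+w],(400,400),interpolation=2)
X=[.495,.14,.05]
cv2.imwrite('pics/d6.png',np.hstack([f(g,w2px(g,X),40),f(t,w2px(t,X),40)]))
plan((.489,.0918,.15,-8.6),(.489,.0918,.037,-8.6))"
```

```text
t 16.15 [0.5241 0.3082 0.1529] a -8.6 w 0.0771 F [-0.7 -0.  -0.7] j7 -0.50
tx -0.877 ty -0.008 tz 0.005 roll 0.000
tx -0.878 ty -0.008 tz 0.457 roll 0.000
```

View pics/d6.png

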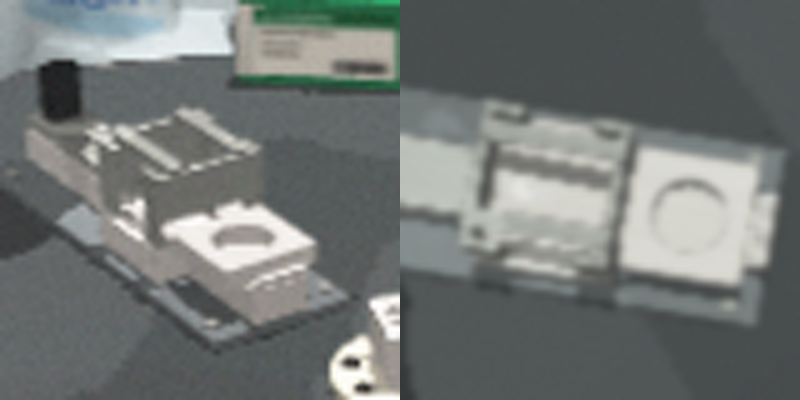

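The second plate is out at (690,218), the pusher is back, and the cage floor shows no bore, so it's empty: two plates in all.

Emit:
{"op": "arm_command", "data": {
  "deltas": [
    {"tx": -0.22,"ty": -0.01,"tz": 0.0,"roll": 0,"fingers": 1},
    {"tx": -0.44,"ty": -0.01,"tz": 0.0,"roll": 0,"fingers": 1},
    {"tx": -0.66,"ty": -0.01,"tz": 0.0,"roll": 0,"fingers": 1},
    {"tx": -0.878,"ty": -0.008,"tz": 0.04,"roll": 0,"fingers": 1},
    {"tx": -0.878,"ty": -0.008,"tz": 0.1,"roll": 0,"fingers": 1},
    {"tx": -0.878,"ty": -0.008,"tz": 0.25,"roll": 0,"fingers": 1},
    {"tx": -0.878,"ty": -0.008,"tz": 0.4,"roll": 0,"fingers": 1},
    {"tx": -0.878,"ty": -0.008,"tz": 0.457,"roll": 0,"fingers": 1},
    {"tx": -0.878,"ty": -0.008,"tz": 0.457,"roll": 0,"fingers": 1},
    {"tx": -0.878,"ty": -0.008,"tz": 0.457,"roll": 0,"fingers": -1},
    {"tx": -0.878,"ty": -0.008,"tz": 0.457,"roll": 0,"fingers": -1},
    {"tx": -0.878,"ty": -0.008,"tz": 0.457,"roll": 0,"fingers": -1},
    {"tx": -0.878,"ty": -0.008,"tz": 0.3,"roll": 0,"fingers": -1},
    {"tx": -0.878,"ty": -0.008,"tz": 0.1,"roll": 0,"fingers": -1},
    {"tx": -0.878,"ty": -0.008,"tz": -0.05,"roll": 0,"fingers": -1},
    {"tx": -0.878,"ty": -0.008,"tz": -0.05,"roll": 0,"fingers": -1}
  ],
  "force": 50
}}

```text
t: 18.25
tcp_pos: [0.4896, 0.0918, 0.166]
tool_rot: [0.758, 0.652, 0.003, 0.001]
contact_force: [-0.2, -0.1, -1.3]
gripper_width: 0.0589
gripper_force: 55.6
```

```bash
python3 -c "
from h import *
st();plan((.54,-.15,.165,-7))"
```

```text
t 18.25 [0.4896 0.0918 0.166 ] a -8.6 w 0.0589 F [-0.2 -0.1 -1.3] j7 -0.18
tx -0.926 ty 0.344 tz 0.003 roll -0.018
```

Emit:
{"op": "arm_command", "data": {
  "deltas": [
    {"tx": -0.18,"ty": 0.07,"tz": 0,"roll": 0,"fingers": -1},
    {"tx": -0.36,"ty": 0.14,"tz": 0,"roll": -0.01,"fingers": -1},
    {"tx": -0.55,"ty": 0.21,"tz": 0,"roll": -0.018,"fingers": -1},
    {"tx": -0.74,"ty": 0.28,"tz": 0,"roll": -0.018,"fingers": -1},
    {"tx": -0.926,"ty": 0.344,"tz": 0,"roll": -0.018,"fingers": -1},
    {"tx": -0.926,"ty": 0.344,"tz": 0,"roll": -0.018,"fingers": -1},
    {"tx": -0.926,"ty": 0.344,"tz": 0,"roll": -0.018,"fingers": -1}
  ]
}}

```text
t: 19.12
tcp_pos: [0.5384, -0.1502, 0.1624]
tool_rot: [0.749, 0.663, -0.0, -0.0]
contact_force: [0.4, 0.8, -0.1]
gripper_width: 0.059
gripper_force: 55.5
```

```bash
python3 -c "
from h import *
st();plan((.5565,-.2688,.165,-7),(.5565,-.2688,.080,-7))"
```

```text
t 19.12 [ 0.5384 -0.1502  0.1624] a -7.0 w 0.0590 F [ 0.4  0.8 -0.1] j7 0.37
tx -0.462 ty 0.130 tz -0.010 roll 0.000
tx -0.462 ty 0.130 tz 0.330 roll 0.000
```

Emit:
{"op": "arm_command", "data": {
  "deltas": [
    {"tx": -0.15,"ty": 0.04,"tz": -0.01,"roll": 0,"fingers": -1},
    {"tx": -0.3,"ty": 0.08,"tz": -0.01,"roll": 0,"fingers": -1},
    {"tx": -0.462,"ty": 0.13,"tz": -0.01,"roll": 0,"fingers": -1},
    {"tx": -0.462,"ty": 0.13,"tz": -0.01,"roll": 0,"fingers": -1},
    {"tx": -0.462,"ty": 0.13,"tz": -0.01,"roll": 0,"fingers": -1},
    {"tx": -0.462,"ty": 0.13,"tz": 0.09,"roll": 0,"fingers": -1},
    {"tx": -0.462,"ty": 0.13,"tz": 0.19,"roll": 0,"fingers": -1},
    {"tx": -0.462,"ty": 0.13,"tz": 0.28,"roll": 0,"fingers": -1},
    {"tx": -0.462,"ty": 0.13,"tz": 0.32,"roll": 0,"fingers": -1},
    {"tx": -0.462,"ty": 0.13,"tz": 0.32,"roll": 0,"fingers": -1}
  ]
}}

```text
t: 20.38
tcp_pos: [0.5569, -0.2681, 0.0827]
tool_rot: [0.748, 0.663, -0.0, -0.0]
contact_force: [0.4, 0.2, 0.2]
gripper_width: 0.0586
gripper_force: 55.5
```

```bash
python3 -c "
from h import *
st()"
```

```text
t 20.38 [ 0.5569 -0.2681  0.0827] a -6.9 w 0.0586 F [0.4 0.2 0.2] j7 0.62
```

Release, lift, and move off to the carrier side.

Emit:
{"op": "arm_command", "data": {
  "deltas": [
    {"tx": 0,"ty": 0,"tz": 0,"roll": 0,"fingers": 0.7},
    {"tx": 0,"ty": 0,"tz": 0,"roll": 0,"fingers": 0.7},
    {"tx": 0,"ty": 0,"tz": 0,"roll": 0,"fingers": 0.7},
    {"tx": 0,"ty": 0,"tz": -0.17,"roll": 0,"fingers": 0.7},
    {"tx": 0,"ty": 0,"tz": -0.35,"roll": 0,"fingers": 0.7},
    {"tx": 0.1,"ty": 0,"tz": -0.4,"roll": 0,"fingers": 0.6},
    {"tx": 0.3,"ty": -0.05,"tz": -0.4,"roll": 0,"fingers": 0.6},
    {"tx": 0.5,"ty": -0.11,"tz": -0.4,"roll": 0,"fingers": 0.6},
    {"tx": 0.7,"ty": -0.16,"tz": -0.4,"roll": 0,"fingers": 0.6},
    {"tx": 0.9,"ty": -0.19,"tz": -0.4,"roll": 0,"fingers": 0.6},
    {"tx": 1,"ty": -0.19,"tz": -0.4,"roll": 0,"fingers": 0.6},
    {"tx": 1,"ty": -0.19,"tz": -0.4,"roll": 0,"fingers": 0.6}
  ]
}}

```text
t: 21.88
tcp_pos: [0.5403, -0.0132, 0.183]
tool_rot: [0.748, 0.664, 0.0, -0.0]
contact_force: [0.1, -0.8, 0.3]
gripper_width: 0.0684
gripper_force: 0.0
```

```bash
python3 -c "
from h import *
st();t=snap('top','h.png')
b=np.array(t['pixels'])
c=lambda x,y,w,h:cv2.resize(b[y:y+h,x:x+w],(400,400),interpolation=2)
cv2.imwrite('pics/d7.png',np.hstack([c(418,228,48,48),c(322,243,52,52)]))"
```

```text
t 21.88 [ 0.5403 -0.0132  0.183 ] a -6.8 w 0.0684 F [ 0.1 -0.8  0.3] j7 0.08
```

View pics/d7.png

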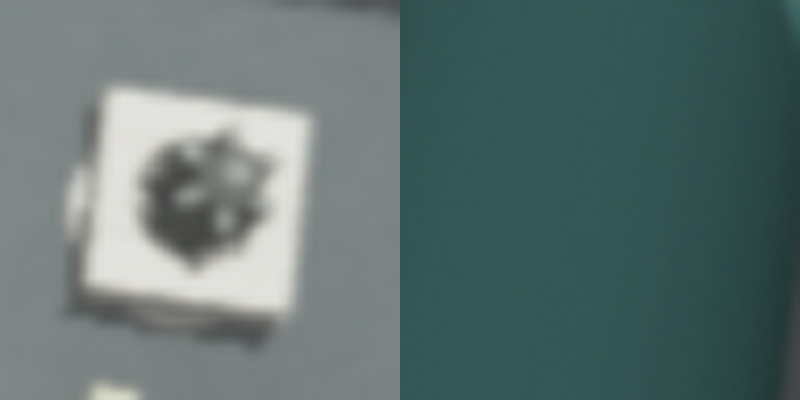

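Both plates lie flat and aligned on the spindle. The arm is hiding the carrier, so I'll move aside to see it.

Emit:
{"op": "arm_command", "data": {
  "deltas": [
    {"tx": 0.25,"ty": 0,"tz": 0,"roll": 0.1,"fingers": 0.6},
    {"tx": 0.5,"ty": 0,"tz": 0,"roll": 0.2,"fingers": 0.6},
    {"tx": 0.75,"ty": 0,"tz": 0,"roll": 0.23,"fingers": 0.6},
    {"tx": 0.85,"ty": 0,"tz": 0,"roll": 0.23,"fingers": 0.6}
  ]
}}

```text
t: 22.42
tcp_pos: [0.566, 0.1984, 0.1825]
tool_rot: [0.855, 0.518, -0.0, -0.0]
contact_force: [-0.9, -1.1, -0.9]
gripper_width: 0.0682
gripper_force: 0.0
```

```bash
python3 -c "
from h import *
st();t=snap('top','i.png')
b=np.array(t['pixels']);g0=cv2.imread('pics/top0.png')
print('diff from start at carrier',np.abs(b[240:300,320:380].astype(int)-g0[240:300,320:380]).mean())
# spindle: projected axis and ideal tooth tips
for z in(.110,.05): print(z,((w2px(t,[.5567,-.2638,z])-[418,228])*400/48).round())
h=cv2.imread('pics/h.png')
G=cv2.cvtColor(b,cv2.COLOR_BGR2GRAY);m=(G[235:305,310:390]>120).astype(np.uint8)
n,l,s,c=cv2.connectedComponentsWithStats(m);k=1+s[1:,4].argmax();print('disc blob',s[k],c[k]+[310,235])
# polar unwrap of bore at z=.044
ctr=np.array(px2w(t,*(c[k]+[310,235]),.010));print(ctr)
c=lambda x,y,w,h:cv2.resize(b[y:y+h,x:x+w],(400,400),interpolation=2)
cv2.imwrite('pics/d8.png',np.hstack([c(327,248,42,42),c(336,255,24,24)]))"
```

```text
t 22.43 [0.566  0.1984 0.1825] a -27.6 w 0.0682 F [-0.9 -1.1 -0.9] j7 -0.60
diff from start at carrier 33.78194444444444
0.11 [233. 177.]
0.05 [185. 213.]
disc blob [ 20  25  38  38 967] [348.98448811 278.45811789]
[ 0.49668953 -0.03823238  0.01      ]
```

View pics/d8.png

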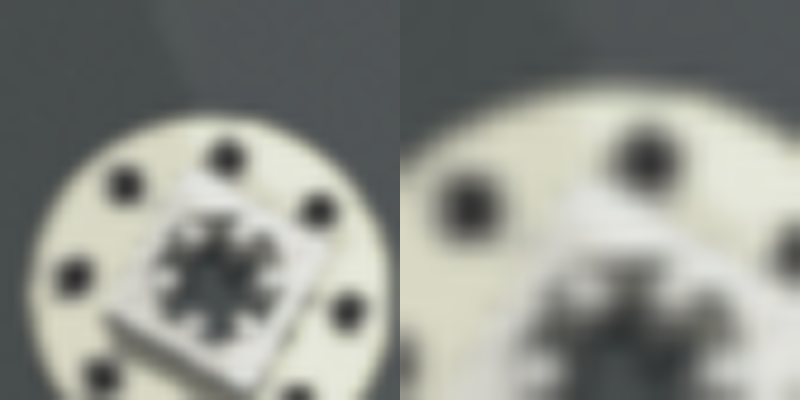

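The carrier has been knocked: its disc centre is now near (.497,-.038). The collar corners in the left half are (190,170), (325,240), (250,395) and (108,312), so its yaw is about -28°. The bore gaps lie near 0° mod 60 and the spindle teeth near -3°. I'll pinch it on both pairs of flats to centre it.

```bash
python3 -c "
from h import *
t=snap('top')
print(px2w(t,349.5,277.0,.044),px2w(t,348.7,278.6,.010))
p=(.496,-.038)
plan((*p,.15,62),(*p,.033,62),(*p,.15,-28))"
```

```text
[ 0.49598685 -0.03751591  0.044     ] [ 0.49631771 -0.03750818  0.01      ]
tx -0.965 ty 0.186 tz 0.130 roll -0.995
tx -0.965 ty 0.186 tz 0.598 roll -0.995
tx -0.965 ty 0.186 tz 0.130 roll 0.005
```

Emit:
{"op": "arm_command", "data": {
  "deltas": [
    {"tx": -0.2,"ty": 0.04,"tz": 0.03,"roll": -0.11,"fingers": 1},
    {"tx": -0.4,"ty": 0.08,"tz": 0.06,"roll": -0.22,"fingers": 1},
    {"tx": -0.6,"ty": 0.12,"tz": 0.1,"roll": -0.33,"fingers": 1},
    {"tx": -0.8,"ty": 0.15,"tz": 0.13,"roll": -0.44,"fingers": 1},
    {"tx": -0.963,"ty": 0.186,"tz": 0.13,"roll": -0.55,"fingers": 1},
    {"tx": -0.963,"ty": 0.186,"tz": 0.13,"roll": -0.66,"fingers": 1},
    {"tx": -0.963,"ty": 0.186,"tz": 0.13,"roll": -0.77,"fingers": 1},
    {"tx": -0.963,"ty": 0.186,"tz": 0.13,"roll": -0.88,"fingers": 1},
    {"tx": -0.963,"ty": 0.186,"tz": 0.13,"roll": -0.995,"fingers": 1},
    {"tx": -0.963,"ty": 0.186,"tz": 0.13,"roll": -0.995,"fingers": 1},
    {"tx": -0.963,"ty": 0.186,"tz": 0.3,"roll": -0.995,"fingers": 1},
    {"tx": -0.963,"ty": 0.186,"tz": 0.5,"roll": -0.995,"fingers": 1},
    {"tx": -0.963,"ty": 0.186,"tz": 0.595,"roll": -0.995,"fingers": 1},
    {"tx": -0.963,"ty": 0.186,"tz": 0.595,"roll": -0.995,"fingers": 1},
    {"tx": -0.963,"ty": 0.186,"tz": 0.595,"roll": -0.995,"fingers": -1},
    {"tx": -0.963,"ty": 0.186,"tz": 0.595,"roll": -0.995,"fingers": -1},
    {"tx": -0.963,"ty": 0.186,"tz": 0.595,"roll": -0.995,"fingers": -1},
    {"tx": -0.963,"ty": 0.186,"tz": 0.595,"roll": -0.995,"fingers": -1}
  ],
  "force": 30
}}

```text
t: 24.78
tcp_pos: [0.496, -0.0391, 0.0353]
tool_rot: [0.243, 0.97, 0.0, 0.001]
contact_force: [-2.1, -0.2, 11.5]
gripper_width: 0.0436
gripper_force: 29.3
```

```bash
python3 -c "
from h import *
st()"
```

```text
t 24.77 [ 0.496  -0.0391  0.0353] a 61.8 w 0.0436 F [-2.1 -0.2 11.5] j7 1.31
```

Emit:
{"op": "arm_command", "data": {
  "deltas": [
    {"tx": 0,"ty": 0,"tz": -0.012,"roll": 0,"fingers": 1},
    {"tx": 0,"ty": 0,"tz": -0.012,"roll": 0,"fingers": 1},
    {"tx": 0,"ty": 0,"tz": -0.012,"roll": 0,"fingers": 1},
    {"tx": 0,"ty": 0,"tz": -0.012,"roll": 0.12,"fingers": 1},
    {"tx": 0,"ty": 0,"tz": -0.012,"roll": 0.24,"fingers": 1},
    {"tx": 0,"ty": 0,"tz": -0.012,"roll": 0.36,"fingers": 1},
    {"tx": 0,"ty": 0,"tz": -0.012,"roll": 0.48,"fingers": 1},
    {"tx": 0,"ty": 0,"tz": -0.012,"roll": 0.6,"fingers": 1},
    {"tx": 0,"ty": 0,"tz": -0.012,"roll": 0.72,"fingers": 1},
    {"tx": 0,"ty": 0,"tz": -0.012,"roll": 0.84,"fingers": 1},
    {"tx": 0,"ty": 0,"tz": -0.012,"roll": 0.95,"fingers": 1},
    {"tx": 0,"ty": 0,"tz": -0.012,"roll": 1,"fingers": 1},
    {"tx": 0,"ty": 0,"tz": -0.012,"roll": 1,"fingers": 1},
    {"tx": 0,"ty": 0,"tz": -0.012,"roll": 1,"fingers": -1},
    {"tx": 0,"ty": 0,"tz": -0.012,"roll": 1,"fingers": -1},
    {"tx": 0,"ty": 0,"tz": -0.012,"roll": 1,"fingers": -1},
    {"tx": 0,"ty": 0,"tz": -0.012,"roll": 1,"fingers": -1}
  ],
  "force": 60
}}

```text
t: 26.9
tcp_pos: [0.4954, -0.0392, 0.0374]
tool_rot: [0.858, 0.514, 0.0, -0.0]
contact_force: [-2.1, 0.9, 7.5]
gripper_width: 0.0431
gripper_force: 61.0
```

```bash
python3 -c "
from h import *
st()"
```

```text
t 26.90 [ 0.4954 -0.0392  0.0374] a -28.1 w 0.0431 F [-2.1  0.9  7.5] j7 0.08
```

```bash
python3 -c "
from h import *
plan((.4954,-.0392,.2,-28),(.5565,-.2637,.2,-32))"
```

```text
tx 0.000 ty 0.000 tz -0.650 roll -0.001
tx -0.677 ty 0.639 tz -0.651 roll 0.043
```

Emit:
{"op": "arm_command", "data": {
  "deltas": [
    {"tx": 0,"ty": 0,"tz": -0.2,"roll": 0,"fingers": -1},
    {"tx": 0,"ty": 0,"tz": -0.42,"roll": 0,"fingers": -1},
    {"tx": 0,"ty": 0,"tz": -0.65,"roll": 0,"fingers": -1},
    {"tx": -0.14,"ty": 0.13,"tz": -0.65,"roll": 0.01,"fingers": -1},
    {"tx": -0.28,"ty": 0.26,"tz": -0.65,"roll": 0.02,"fingers": -1},
    {"tx": -0.42,"ty": 0.39,"tz": -0.65,"roll": 0.03,"fingers": -1},
    {"tx": -0.56,"ty": 0.52,"tz": -0.65,"roll": 0.04,"fingers": -1},
    {"tx": -0.677,"ty": 0.639,"tz": -0.65,"roll": 0.043,"fingers": -1},
    {"tx": -0.677,"ty": 0.639,"tz": -0.65,"roll": 0.043,"fingers": -1},
    {"tx": -0.677,"ty": 0.639,"tz": -0.65,"roll": 0.043,"fingers": -1},
    {"tx": -0.677,"ty": 0.639,"tz": -0.65,"roll": 0.043,"fingers": -1}
  ]
}}

```text
t: 28.28
tcp_pos: [0.5564, -0.2625, 0.1995]
tool_rot: [0.874, 0.485, 0.0, -0.0]
contact_force: [1.0, 0.1, -2.2]
gripper_width: 0.0428
gripper_force: 63.2
```

```bash
python3 -c "
from h import *
st();plan((.5565,-.2637,.150,-32))
g=snap('scene');b=np.array(g['pixels'])
cv2.imwrite('pics/d9.png',cv2.resize(b[200:310,355:475],None,fx=5,fy=5,interpolation=2))
for X in([.5565,-.2637,.121],[.5565,-.2637,.163]):print(((w2px(g,X)-[355,200])*5).round())"
```

```text
t 28.27 [ 0.5564 -0.2625  0.1995] a -31.9 w 0.0428 F [ 1.   0.1 -2.2] j7 0.23
tx -0.004 ty 0.003 tz 0.198 roll 0.001
[281. 364.]
[288. 284.]
```

View pics/d9.png

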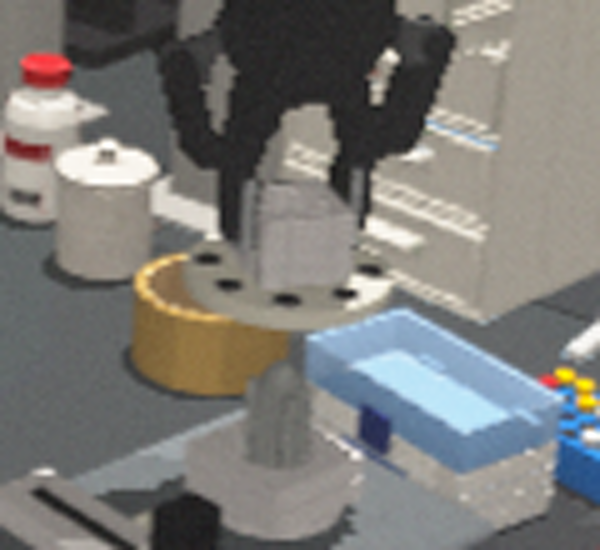

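Carrier held level; its disc spans 180–395 (centre 288, as predicted), above the spindle tip at (283,362), also as predicted. Lowering gently.

Emit:
{"op": "arm_command", "data": {
  "deltas": [
    {"tx": 0,"ty": 0.003,"tz": 0.08,"roll": 0,"fingers": -1},
    {"tx": 0,"ty": 0.003,"tz": 0.14,"roll": 0,"fingers": -1},
    {"tx": 0,"ty": 0.003,"tz": 0.18,"roll": 0,"fingers": -1},
    {"tx": 0,"ty": 0.003,"tz": 0.2,"roll": 0,"fingers": -1},
    {"tx": 0,"ty": 0.003,"tz": 0.215,"roll": 0,"fingers": -1},
    {"tx": 0,"ty": 0.003,"tz": 0.215,"roll": 0,"fingers": -1},
    {"tx": 0,"ty": 0.003,"tz": 0.215,"roll": 0,"fingers": -1}
  ],
  "force": 60
}}

```text
t: 29.2
tcp_pos: [0.5572, -0.264, 0.146]
tool_rot: [0.875, 0.485, 0.0, 0.0]
contact_force: [1.1, 1.6, -3.1]
gripper_width: 0.0434
gripper_force: 63.1
```

```bash
python3 -c "
from h import *
st()"
```

```text
t 29.20 [ 0.5572 -0.264   0.146 ] a -32.0 w 0.0434 F [ 1.1  1.6 -3.1] j7 0.27
```

Emit:
{"op": "arm_command", "data": {
  "deltas": [
    {"tx": 0,"ty": 0,"tz": 0.01,"roll": 0,"fingers": -1},
    {"tx": 0,"ty": 0,"tz": 0.02,"roll": 0,"fingers": -1},
    {"tx": 0,"ty": 0,"tz": 0.03,"roll": 0,"fingers": -1},
    {"tx": 0,"ty": 0,"tz": 0.03,"roll": 0,"fingers": -1}
  ]
}}

```text
t: 29.7
tcp_pos: [0.5572, -0.2638, 0.138]
tool_rot: [0.875, 0.485, 0.0, -0.0]
contact_force: [4.0, 3.3, -4.2]
gripper_width: 0.043
gripper_force: 62.9
```

It's below the tooth tops with little force, so the teeth have meshed. Continuing down.

Emit:
{"op": "arm_command", "data": {
  "deltas": [
    {"tx": 0,"ty": 0,"tz": 0.02,"roll": 0,"fingers": -1},
    {"tx": 0,"ty": 0,"tz": 0.04,"roll": 0,"fingers": -1},
    {"tx": 0,"ty": 0,"tz": 0.06,"roll": 0,"fingers": -1},
    {"tx": 0,"ty": 0,"tz": 0.08,"roll": 0,"fingers": -1},
    {"tx": 0,"ty": 0,"tz": 0.095,"roll": 0,"fingers": -1},
    {"tx": 0,"ty": 0,"tz": 0.105,"roll": 0,"fingers": -1},
    {"tx": 0,"ty": 0,"tz": 0.105,"roll": 0,"fingers": -1}
  ]
}}

```text
t: 30.58
tcp_pos: [0.5574, -0.2636, 0.1118]
tool_rot: [0.875, 0.485, 0.0, -0.0]
contact_force: [3.6, 4.8, -3.3]
gripper_width: 0.0427
gripper_force: 63.2
```

```bash
python3 -c "
from h import *
st()"
```

```text
t 30.57 [ 0.5574 -0.2636  0.1118] a -32.0 w 0.0427 F [ 3.6  4.8 -3.3] j7 0.30
```

Emit:
{"op": "arm_command", "data": {
  "deltas": [
    {"tx": 0,"ty": 0,"tz": 0.008,"roll": 0,"fingers": -1},
    {"tx": 0,"ty": 0,"tz": 0.014,"roll": 0,"fingers": -1},
    {"tx": 0,"ty": 0,"tz": 0.014,"roll": 0,"fingers": -1}
  ]
}}

```text
t: 30.95
tcp_pos: [0.5575, -0.2636, 0.1113]
tool_rot: [0.874, 0.485, 0.001, -0.001]
contact_force: [-14.7, 19.4, 51.9]
gripper_width: 0.043
gripper_force: 69.8
```

It stops firmly at .1113, against an expected .1114: seated on two spacers. Releasing.

Emit:
{"op": "arm_command", "data": {
  "deltas": [
    {"tx": 0,"ty": 0,"tz": -0.014,"roll": 0,"fingers": -1},
    {"tx": 0,"ty": 0,"tz": -0.014,"roll": 0,"fingers": 0.7},
    {"tx": 0,"ty": 0,"tz": -0.014,"roll": 0,"fingers": 0.7},
    {"tx": 0,"ty": 0,"tz": -0.014,"roll": 0,"fingers": 0.7},
    {"tx": 0,"ty": 0,"tz": -0.014,"roll": 0,"fingers": 0.7},
    {"tx": 0,"ty": 0,"tz": -0.15,"roll": 0,"fingers": 0.7},
    {"tx": 0,"ty": 0,"tz": -0.3,"roll": 0,"fingers": 0.7},
    {"tx": 0,"ty": 0,"tz": -0.3,"roll": 0,"fingers": 0.7}
  ]
}}

```text
t: 31.95
tcp_pos: [0.5579, -0.2648, 0.186]
tool_rot: [0.875, 0.485, 0.001, 0.002]
contact_force: [-0.2, -0.8, -0.8]
gripper_width: 0.0728
gripper_force: 0.0
```

Run:
```python
from h import *
st()
# speed grip: two-camera estimates at start; approach
g=snap('scene')
b=np.array(g['pixels']);G=cv2.cvtColor(b,cv2.COLOR_BGR2GRAY)
u,v=w2px(g,[.455,-.2885,.0785]).astype(int); print('speed px',u,v)
m=(G[v-30:v+30,u-30:u+30]<45).astype(np.uint8);n,l,s,c=cv2.connectedComponentsWithStats(m)
for k in range(1,n):
    if s[k,4]>40: print(s[k],c[k]+[u-30,v-30])
dy=np.array([.122,.9925])
s0=np.array([.4555,-.2880]);p=np.array([.4917,-.2391]); print('pointer y minus speed y along drive',(p-s0)@dy)
# pointer in scene: predicted pixel
print('ptr px',w2px(g,[.4917,-.2391,.056]))
plan((.4555,-.288,.18,-7),(.4555,-.288,.085,-7))
```

```text
t 31.95 [ 0.5579 -0.2648  0.186 ] a -32.0 w 0.0728 F [-0.2 -0.8 -0.8] j7 0.25
speed px 391 308
[  1  20  37  22 252] [389.24603175 308.02777778]
pointer y minus speed y along drive 0.05294964999999997
ptr px [384.39507167 302.69892861]
tx -0.297 ty -0.295 tz 0.017 roll -0.278
tx -0.297 ty -0.296 tz 0.397 roll -0.278
```

Run:
```python
from h import *
t=snap('top');a=cv2.imread('pics/top0.png');G=cv2.cvtColor(a,cv2.COLOR_BGR2GRAY)
R=G[272:284,424:440];print(R)
plan((.4558,-.288,.18,-97),(.4558,-.288,.082,-97))
```

```text
[[126 126 126 126 126 127 126 125 125 126 126 126 125 125 124 124]
 [127 126 125 125 128 136 138 133 128 127 127 126 125 125 124 124]
 [127 126 125 125 136 164 176 166 155 151 138 128 125 124 124 124]
 [126 127 126 127 147 188 206 205 205 197 166 134 125 124 123 123]
 [127 126 126 129 149 182 194 203 210 205 171 135 125 124 123 123]
 [127 127 126 124 126 137 155 186 188 178 155 132 124 123 123 123]
 [127 127 126 125 119 113 139 179 168 144 131 125 124 123 123 123]
 [127 127 126 126 120 117 150 183 166 133 123 123 124 124 123 123]
 [126 126 127 126 122 122 156 180 160 132 124 124 124 123 123 123]
 [126 126 126 125 121 126 163 179 156 132 125 124 124 123 124 123]
 [140 131 127 125 120 126 164 176 152 131 125 125 124 124 123 124]
 [182 166 155 150 143 137 147 149 140 129 124 122 122 122 122 123]]
tx -0.296 ty -0.292 tz 0.013 roll 0.722
tx -0.296 ty -0.292 tz 0.405 roll 0.722
```

Emit:
{"op": "arm_command", "data": {
  "deltas": [
    {"tx": -0.1,"ty": -0.1,"tz": 0,"roll": 0.11,"fingers": 0.3},
    {"tx": -0.2,"ty": -0.2,"tz": 0,"roll": 0.22,"fingers": 0.3},
    {"tx": -0.296,"ty": -0.292,"tz": 0.01,"roll": 0.33,"fingers": 0.3},
    {"tx": -0.296,"ty": -0.292,"tz": 0.01,"roll": 0.44,"fingers": 0.3},
    {"tx": -0.296,"ty": -0.292,"tz": 0.01,"roll": 0.55,"fingers": 0.3},
    {"tx": -0.296,"ty": -0.292,"tz": 0.01,"roll": 0.66,"fingers": 0.3},
    {"tx": -0.296,"ty": -0.292,"tz": 0.01,"roll": 0.722,"fingers": 0.3},
    {"tx": -0.296,"ty": -0.292,"tz": 0.01,"roll": 0.722,"fingers": 0.3},
    {"tx": -0.296,"ty": -0.292,"tz": 0.2,"roll": 0.722,"fingers": 0.3},
    {"tx": -0.296,"ty": -0.292,"tz": 0.35,"roll": 0.722,"fingers": 0.3},
    {"tx": -0.296,"ty": -0.292,"tz": 0.405,"roll": 0.722,"fingers": 0.3},
    {"tx": -0.296,"ty": -0.292,"tz": 0.405,"roll": 0.722,"fingers": 0.3},
    {"tx": -0.296,"ty": -0.292,"tz": 0.405,"roll": 0.722,"fingers": -1},
    {"tx": -0.296,"ty": -0.292,"tz": 0.405,"roll": 0.722,"fingers": -1},
    {"tx": -0.296,"ty": -0.292,"tz": 0.405,"roll": 0.722,"fingers": -1},
    {"tx": -0.296,"ty": -0.292,"tz": 0.405,"roll": 0.722,"fingers": -1}
  ],
  "force": 30
}}

```text
t: 34.05
tcp_pos: [0.4564, -0.2884, 0.0834]
tool_rot: [0.998, -0.061, 0.001, 0.0]
contact_force: [-0.8, 1.9, 9.0]
gripper_width: 0.0199
gripper_force: 33.1
```

Run:
```python
from h import *
st();t=snap('top');p=px2w(t,431.8,278.9,.053);o=ctrl.get_obs()
dy=np.array([.122,.9925]);d=(p[:2]-o['tcp_pos'][:2])@dy;print(p,'move along y',d)
q=o['tcp_pos'][:2]+d*dy;plan((*q,o['tcp_pos'][2],-97))
```

```text
t 34.05 [ 0.4564 -0.2884  0.0834] a -97.0 w 0.0199 F [-0.8  1.9  9. ] j7 -0.49
[ 0.49238421 -0.24041335  0.053     ] move along y 0.051983938737598774
tx 0.000 ty -0.208 tz -0.000 roll 0.000
```

Emit:
{"op": "arm_command", "data": {
  "deltas": [
    {"tx": 0,"ty": -0.06,"tz": 0,"roll": 0,"fingers": -1},
    {"tx": 0,"ty": -0.12,"tz": 0,"roll": 0,"fingers": -1},
    {"tx": 0,"ty": -0.17,"tz": 0,"roll": 0,"fingers": -1},
    {"tx": 0,"ty": -0.208,"tz": 0,"roll": 0,"fingers": -1},
    {"tx": 0,"ty": -0.208,"tz": 0,"roll": 0,"fingers": -1},
    {"tx": 0,"ty": -0.208,"tz": 0,"roll": 0,"fingers": -1}
  ]
}}

```text
t: 34.85
tcp_pos: [0.4634, -0.2362, 0.0834]
tool_rot: [0.998, -0.06, 0.001, 0.0]
contact_force: [3.0, 1.3, 9.8]
gripper_width: 0.0197
gripper_force: 33.3
```

Run:
```python
from h import *
st();o=ctrl.get_obs();dy=np.array([.122,.9925]);print('left',(np.array([.4924,-.2404])-o['tcp_pos'][:2])@dy)
```

```text
t 34.85 [ 0.4634 -0.2362  0.0834] a -96.9 w 0.0197 F [3.  1.3 9.8] j7 -0.57
left -0.0006757613732821272
```

Release, lift, swing clear to the left, then check all in the top image.

Emit:
{"op": "arm_command", "data": {
  "deltas": [
    {"tx": 0,"ty": 0,"tz": 0,"roll": 0,"fingers": 0.1},
    {"tx": 0,"ty": 0,"tz": 0,"roll": 0,"fingers": 0.1},
    {"tx": 0,"ty": 0,"tz": 0,"roll": 0,"fingers": 0.1},
    {"tx": 0,"ty": 0,"tz": -0.2,"roll": 0,"fingers": 0.1},
    {"tx": 0,"ty": 0,"tz": -0.45,"roll": 0,"fingers": 0.1},
    {"tx": 0,"ty": -0.2,"tz": -0.5,"roll": 0,"fingers": 0.1},
    {"tx": 0,"ty": -0.4,"tz": -0.5,"roll": 0,"fingers": 0.1},
    {"tx": 0,"ty": -0.6,"tz": -0.5,"roll": 0,"fingers": 0.1},
    {"tx": 0,"ty": -0.8,"tz": -0.5,"roll": 0,"fingers": 0.1},
    {"tx": 0,"ty": -1,"tz": -0.5,"roll": 0,"fingers": 0.1},
    {"tx": 0,"ty": -1,"tz": -0.5,"roll": 0,"fingers": 0.1},
    {"tx": 0,"ty": -1,"tz": -0.5,"roll": 0,"fingers": 0.1}
  ]
}}

```text
t: 36.35
tcp_pos: [0.4924, 0.0113, 0.2073]
tool_rot: [0.998, -0.061, -0.0, 0.0]
contact_force: [0.2, -0.6, 0.7]
gripper_width: 0.047
gripper_force: 0.0
```

Run:
```python
from h import *
st();t=snap('top');b=np.array(t['pixels']);G=cv2.cvtColor(b,cv2.COLOR_BGR2GRAY);G0=cv2.cvtColor(cv2.imread('pics/top0.png'),cv2.COLOR_BGR2GRAY)
def blob(G,z,thr,box):
    x,y,w,h=box;m=((G[y:y+h,x:x+w]<thr) if thr<100 else (G[y:y+h,x:x+w]>thr)).astype(np.uint8)
    n,l,s,c=cv2.connectedComponentsWithStats(m);k=1+s[1:,4].argmax();p=c[k]+[x+.5,y+.5];print(s[k].tolist(),p.round(2),px2w(t,*p,z).round(4))
print('speed before/now (grip mid z)');blob(G0,.08,45,(440,280,35,30));blob(G,.08,45,(415,278,35,30))
print('carrier disc (z top .084)');blob(G,.084,170,(405,225,75,60))
print('predicted',w2px(t,[.4634,-.2362,.08]),w2px(t,[.5567,-.2638,.084]))
print('pusher grip before/now');blob(G0,.06,50,(195,250,30,30));blob(G,.06,50,(195,250,30,30))
for n,(x,y,w,h) in dict(roll=(262,172,40,40),tape=(350,168,48,48)).items(): print(n,np.abs(G[y:y+h,x:x+w].astype(int)-G0[y:y+h,x:x+w]).mean())
```

```text
t 36.35 [0.4924 0.0113 0.2073] a -97.0 w 0.0470 F [ 0.2 -0.6  0.7] j7 -1.27
speed before/now (grip mid z)
[9, 9, 10, 11, 83] [454.51 294.87] [ 0.4508 -0.2884  0.08  ]
[12, 8, 11, 11, 82] [432.61 291.62] [ 0.4581 -0.2357  0.08  ]
carrier disc (z top .084)
[19, 8, 39, 38, 793] [443.23 251.11] [ 0.5568 -0.2634  0.084 ]
predicted [432.76926292 289.41980103] [443.40418864 251.15638843]
pusher grip before/now
[7, 9, 8, 10, 67] [206.14 263.96] [0.5221 0.3151 0.06  ]
[7, 9, 8, 10, 67] [206.14 263.96] [0.5221 0.3151 0.06  ]
roll 2.95
tape 2.6488715277777777
```

```bash
python3 -c "
from plant import ctrl
print(ctrl.hand_in())"
```

```text
the job is handed in; nothing more can be done
None
```

The job is handed in at about 36 s with no verdict returned: both spacers (the dispenser held two) are on the spindle, the carrier is meshed and fully down on them, the speed grip is about 0.5 mm from the pointer by the last measurement, the pusher is fully back, and the bystanders are unmoved.

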